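# Clamp a spoon blank in the carving jig

### The job

Take the wooden spoon blank from the bench and set it fully down in the jig's nest, its wide head in the wide saddle, and let go. Then push the clamp's handle by its black knob, anticlockwise seen from above, up over the cam until it drops into the low notch, so that the rubber pad holds the blank down. Feel your way: the handle must never be pushed hard, on the cam or against its stop pin (keep under 18 N and do not squeeze the knob), and leave the other things on the bench alone.

Things in the scene. Friction and masses are not known exactly. Their poses are not given: they have to be found in the camera images.
- jig: Carving jig screwed to the bench: plywood base 250 (its x) x 300 (its y) x 18 mm thick, origin on the underside on the spindle's axis; the base runs from y = -145 to +155 mm. On it: the spindle with cam ring and clamp at the origin, the nest (point nest) along the jig's x at y = +95 mm.
- nest (a point): Where the blank's origin belongs, 42 mm above the bench; axes as the jig's. Two wooden saddles, floors 28 mm and cheeks and end walls 40 mm above the bench. From here: shaft saddle x = -94 to -55 (33 mm between cheeks), wide head saddle x = +45 to +94 (53 mm between cheeks), end walls at x = -94 and +94. Between the saddles it is open down to the base.
- blank: Sawn spoon blank of light wood lying flat, 180 long, 28 thick, about 0.15 kg; origin at its centre, half-way up and along. Shaft 28 wide from x = -90 to +30 mm, head 48 wide from x = +30 to +90 mm (the head points along +x). Best gripped across the shaft at the origin.
- clamp: Clamp sleeve on the spindle with the handle it carries; origin on the spindle axis at the handle arm's mid-thickness. It moves only up and down; a spring and its weight press it down with about 10 N. Origin above the bench: 72 mm with the handle open, 79 mm on the cam's hump, 64 to 68 mm dropped in the notch with the rubber pad pressed on a seated blank (61 mm with no blank).
- handle (a joint): Turn of the handle in rad, growing anticlockwise seen from above; 0: knob towards the jig's -x, pad towards its +x. Starts open at -0.25 to 0.05. It falls into the notch somewhere between 0.95 and 1.9 rad, different each time; a sudden drop of the clamp's height tells. The hard stop pin meets the arm 0.05 to 0.25 rad beyond the fall.
- cam (a point): Centre of the aluminium cam ring (90 mm across) below the handle, 18 mm above the bench, on the spindle axis; axes as the jig's. A pin under the handle rides on it: flat, ramp (0.45 rad, rising 7 mm), hump (0.28 rad), low notch. A steel stop pin, top 74 mm above the bench, 80 mm from the axis, turns with the ring. How far round the ring is set differs each time and is not told. Climbing the ramp takes 3 to 8 N at the knob.
- knob (a point): Centre of the upright black knob, 22 across, 45 high, on the handle arm 100 mm from the spindle axis; 99 mm above the bench when open. The flat steel arm (24 wide, 10 thick, top 22 mm below this point) rises and falls with it: keep finger tips 10 mm above the arm. The arm runs 107 mm the other way, to the rubber pad 95 mm from the axis.
- spoon: finished wooden spoon, 230 long, lying flat (mm); a bystander to leave alone; origin at its underside
- chisel: carving chisel with a dark wooden handle, 200 long, lying flat (mm); a bystander to leave alone; origin at its underside
- hammer: hammer with a wooden handle, 260 long, lying flat (mm); a bystander to leave alone; origin at its underside
- offcut_a: wooden offcut bar, 110 x 35 x 22 (mm); a bystander to leave alone; origin at its underside
- offcut_b: dark wooden offcut block, 75 x 45 x 30 (mm); a bystander to leave alone; origin at its underside
Mind the look-alikes: they are no part of the job. What is shaped like the blank but green or grey is not meant.

How it is judged:
On the way, in this order (a step that is already met when the one before it is completed fails the run):
1. the blank lies seated in the nest, let go, with the handle still open (x of blank in the frame of jig between -0.007 and 0.007 m and y of blank in the frame of jig between 0.09 and 0.1 m and z of blank in the frame of jig between 0.039 and 0.045 m and angle between the x axis of blank and the x axis of jig, either way round below 0.1 rad and contact force between the fingers and blank below 0.2 N and value of joint handle below 0.3 rad), for 0.2 s.
2. the handle rides up on the cam's hump, the blank still in its nest (x of blank in the frame of jig between -0.007 and 0.007 m and y of blank in the frame of jig between 0.09 and 0.1 m and z of blank in the frame of jig between 0.039 and 0.045 m and angle between the x axis of blank and the x axis of jig, either way round below 0.1 rad and height (world z) of clamp above 0.0765 m), for 0.05 s.
At the end, for the whole second after the job is handed in: The blank lies in the nest (within 7 mm along, 5 mm across, 3 mm in height, 0.1 rad), the handle has dropped into the low notch (clamp origin under 70 mm above the bench, handle past 0.9 rad), the pad presses the blank with over 3 N, all released and at rest (x of blank in the frame of jig between -0.007 and 0.007 m and y of blank in the frame of jig between 0.09 and 0.1 m and z of blank in the frame of jig between 0.039 and 0.045 m and angle between the x axis of blank and the x axis of jig, either way round below 0.1 rad and contact force between clamp and blank above 3 N and height (world z) of clamp below 0.07 m and value of joint handle above 0.9 rad and linear speed of each of blank, clamp below 0.02 m/s); the robot touches nothing.
It fails at once if the handle is pushed or squeezed with more than 18 N (contact force between any of the fingers, the arm and clamp above 18 N).
It fails at once if another thing on the bench is moved by more than 20 mm (distance of any of spoon, chisel, hammer, offcut_a, offcut_b from where it was at the start of the episode above 0.02 m).
It also fails if it takes over 64 s, if anything falls off the work surface, if the arm or the gripper's body presses on something with over 40 N, if the wrist force passes 120 N, or if a joint passes its speed limit or range.

### The arm

A 6-joint arm with a two-finger parallel gripper is mounted at the origin on the work surface. World frame = base frame: x ahead of the robot, y to its left, z up, the work surface at z = 0. Lengths are in m, angles in rad, forces in N, time in s.
With the tool pointing down it reaches from about 0.35 to 0.975 m from the base axis. Payload 4.9 kg.
Tool frame: the origin (TCP) lies between the finger pads; the fingertips stand 22 mm ahead of it and the grasp point (between the pads) lies 3 mm ahead of it; z points along the fingers, y is the line along which they close (so a half turn about z gives the same grasp; the last joint's range is limited). The gripper opens to 85 mm and grips with 20 to 120 N. Pads are 22 mm wide; open, the fingers measure 114 mm over their backs; the gripper's body (76 mm by 85 mm) begins 54 mm behind the grasp point. The pads swing forward as they close: fully open they stand 13 mm farther back than shut.
Start: joints at [1.056, 0.053, 1.613, -0, 1.476, -0.119], TCP at [0.241, 0.577, 0.226] pointing down, gripper open.
Joint ranges: [-3.01, 3.01], [-1.01, 2.22], [0.06, 2.58], [-1.02, 4.17], [0.09, 2.62], [-3.14, 3.14]. Speed limits (rad/s): [2.57, 2.57, 3.14, 3.14, 3.14, 3.14].

### API

Orientations are given as a unit quaternion [w, x, y, z].
In Python, from plant import state, grab_frame, get_calibration, job_done, recognise, regions_of gives the robot as it stands.
- The arm moves only by the tool apply_moves, never from a script. Its argument "targets" is a list of rows, each an object with "translation": the shift along the tool's x, y, z normalised to -1 to 1, where 1 is 100 mm, a list of three; "twist": the turn about the tool's z normalised to -1 to 1, where 1 is 0.1 rad; "hand": the opening, from 0 (shut) to 1 (fully open). A call has 1 to 8 rows; each row shifts and turns the commanded pose from where the row before left it, along the tool's axes as they then stand; what a row does not reach is not made up. A row lasts 1/10 s, in which the tool goes at most 50 mm and 8.59 degrees, less where a joint would pass 70% of its speed; a pose out of reach is approached as far as the arm can. A call with a number of a shift or a turn outside -1 to 1 is refused whole. A call with a gripper value outside its range is refused whole. The fingers move at their own pace and stop on an object; the grip force is fixed at half the most. Time passes only in rows, so rows that do not move let the fingers close. It gives the time, the measured TCP pose, the force, the opening and the grip force at its end, in the units of the state.
- state(): the state, without advancing time (a new reading comes with each control period).
- grab_frame(name): name is "scene" or "top" or "wrist"; returns the picture (384x512x3 uint8, red, green, blue); there is no depth.
- get_calibration(name): a dict with "camera_matrix" (3x3 intrinsics, pixels), "pose" (4x4, takes a point from camera to world coordinates). Camera axes: x right, y up, looking along -z (the intrinsics and any distortion apply to the point x, -y, -z); pixel columns grow to the right and rows downward; lengths in m; the calibration is good to about 2 mm. A picture is of the moment at which its call begins: read the wrist's pose just before it. get_calibration takes no time and is no camera call; for the wrist camera it gives the pose at the moment of the call.
- job_done(): hands the job in; it is judged then, once.
Trained networks look in the newest picture that a camera, given by its name, has taken for a name from the list of things; names that differ only in an ending like _2 or _b are one class to them, and where a whole thing is asked for, a point or a joint stands for the part that bears it (a point fixed in the world has none). Each returns a list of dicts, best first, with "score" (0 to 1); they miss things now and then, are a little off and sometimes report something else, mostly with a low value. They report only what shows in the picture. A call takes as long as a camera call. They do not tell look-alikes from the thing itself.
- recognise(camera, query): "point" ([x, y, z] in m, in world coordinates, good to about 4 mm: the middle of the surface that is visible of it).
- regions_of(camera, query): "pixels" (384x512 bool, what is visible of it).
The state is a dict: "time": time; "joint_pos": joint angles; "joint_vel": joint speeds; "joint_efforts": joint torques, N m; "tool_pos": TCP position; "tool_rot": TCP orientation; "contact_force": force on the tool from outside, world axes, zero at the start; "ft_torque": the same for the moment, N m; "gripper_width": opening from 0.0 (shut) to 1.0 (fully open); "grasp_force": force on a finger pad.
Only numpy, scipy, OpenCV 4.12 (cv2) and the standard library are available. Lean on these libraries where they do the work, as an engineer would, in place of code of your own. Each camera call takes 0.05 s, during which the arm holds its last target. There are 200 camera calls.

## Working session

There is one attempt and no reset: what is moved stays moved. The work goes in short steps, Python scripts to look and compute and a tool call to move; the robot and the scene stay as the last step left them, time stands still between calls to the robot, and variables do not carry over. Pictures are saved under pics/ and viewed, at most 10 in all, crops included, and the job is handed in when it is done.

Besides the shell and the picture viewer there is one more tool, called after "Request:" as a command line: name --argument value ..., lists and objects as JSON in quotes. apply_moves: Moves the arm, as the interface text tells. Its arguments: {"type":"object","properties":{"targets":{"type":"array"}},"required":["targets"]}

```bash
mkdir -p pics; ls
cat > h.py <<'E'
import numpy as np, cv2
from plant import *
def save(cam,fn):
    im=grab_frame(cam); cv2.imwrite('pics/'+fn,im[:,:,::-1]); return im
def ray(cam,px,z):
    c=get_calibration(cam);K=np.array(c['camera_matrix']);T=np.array(c['pose'])
    d=np.linalg.inv(K)@np.array([px[0],px[1],1.]);d=T[:3,:3]@(d*[1,-1,-1]);o=T[:3,3]
    return o+d*(z-o[2])/d[2]
def proj(cam,p):
    c=get_calibration(cam);K=np.array(c['camera_matrix']);T=np.array(c['pose'])
    q=T[:3,:3].T@(np.array(p)-T[:3,3]);q=K@(q*[1,-1,-1]);return q[:2]/q[2]
E
python3 - <<'E'
from h import *
a=save('top','top.png');
for k in get_calibration('top'):print(k,get_calibration('top')[k])
for n in ['blank','jig','clamp','knob','handle','cam','spoon','hammer','chisel','offcut_a']:
    for r in recognise('top',n)[:3]:print(n,round(r['score'],2),np.round(r['point'],3),proj('top',r['point']).round())
s=state();print(s)
E
```

```text
pics
camera_matrix [[440.61670852   0.         256.66938175]
 [  0.         440.61670852 189.02405576]
 [  0.           0.           1.        ]]
pose [[ 0.00975091  0.99775326 -0.0662824   0.39431497]
 [-0.99994615  0.00949389 -0.00419165 -0.01997361]
 [-0.00355296  0.06631971  0.9977921   1.63595232]
 [ 0.          0.          0.          1.        ]]
blank 0.88 [ 0.282 -0.181  0.027] [302. 250.]
blank 0.8 [0.52  0.298 0.027] [172. 183.]
blank 0.8 [0.25  0.407 0.027] [140. 257.]
jig 0.82 [ 0.563 -0.026  0.019] [260. 173.]
clamp 0.74 [ 0.563 -0.029  0.074] [261. 171.]
knob 0.27 [0.519 0.296 0.029] [172. 183.]
handle 0.55 [ 0.558 -0.034  0.078] [263. 172.]
cam 0.67 [ 0.561 -0.026  0.021] [260. 173.]
spoon 0.66 [0.699 0.276 0.014] [179. 135.]
spoon 0.28 [ 0.561 -0.025  0.02 ] [260. 173.]
spoon 0.28 [0.368 0.182 0.028] [203. 225.]
hammer 0.66 [ 0.552 -0.479  0.021] [383. 177.]
hammer 0.49 [0.521 0.296 0.025] [173. 183.]
chisel 0.72 [ 0.254 -0.45   0.024] [377. 258.]
offcut_a 0.74 [0.367 0.182 0.029] [203. 225.]
offcut_a 0.62 [0.593 0.43  0.022] [137. 163.]
{'time': 0.55, 'joint_pos': array([ 1.05595819e+00,  5.26889681e-02,  1.61293394e+00, -2.15486169e-05,
        1.47597531e+00, -1.19031475e-01]), 'joint_vel': array([ 1.05507229e-03, -7.55385317e-04, -1.74807592e-03, -4.58468235e-04,
       -4.78088754e-05, -8.49464653e-04]), 'joint_efforts': array([-1.30414872e-03, -3.93312764e+01, -3.70138979e+01, -1.30630474e-04,
        9.66333355e-04, -1.28842281e-06]), 'tool_pos': array([0.24098034, 0.57664503, 0.22609012]), 'tool_rot': array([ 9.32536429e-06,  1.96613020e-01,  9.80481168e-01, -5.98413893e-06]), 'contact_force': array([-0.06127407, -0.67265536, -0.29814212]), 'ft_torque': array([-0.00145958, -0.0133134 , -0.04769187]), 'grasp_force': 0.0, 'gripper_width': 0.9946121584414379}
```

View pics/top.png

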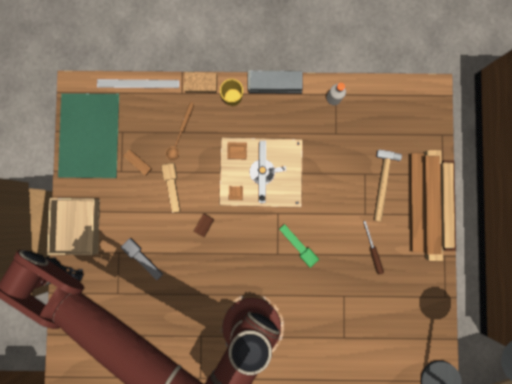

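The light wood blank is at about (171,188), head up the image towards +x. The look-alikes are green at (298,245) and grey at (140,257). The jig is at (261,173) with its wide saddle at (237,150), the narrow one at (235,193) and the knob at (262,197). I choose the wood one and check it in a close crop.

```bash
cat >> h.py <<'E'
def rect(mask):
    c=max(cv2.findContours(mask.astype(np.uint8),0,2)[0],key=cv2.contourArea);return cv2.minAreaRect(c)
def world_poly(cam,mask,z):
    c=max(cv2.findContours(mask.astype(np.uint8),0,2)[0],key=cv2.contourArea)[:,0]
    P=np.array([ray(cam,p,z)[:2] for p in c]);return P
E
python3 - <<'E'
from h import *
a=save('top','t2.png')
cv2.imwrite('pics/crop.png',cv2.resize(a[120:225,120:320,::-1],None,fx=4,fy=4,interpolation=cv2.INTER_CUBIC))
for n,z in [('blank',.028),('jig',.018),('clamp',.077)]:
    for r in regions_of('top',n)[:3]:
        P=world_poly('top',r['pixels'],z);(c,s,an)=cv2.minAreaRect((P*1000).astype(np.float32));print(n,r['score'],np.round(c),np.round(s),an, cv2.boxPoints((c,s,an)).round().tolist())
c=get_calibration('wrist');print(c['camera_matrix'],np.round(c['pose'],3))
E
```

```text
blank 0.87 [243. 402.] [173.  48.] 46.3627815246582 [[166.0, 356.0], [201.0, 322.0], [320.0, 447.0], [285.0, 481.0]]
blank 0.74 [ 297. -160.] [181.  46.] 45.52377700805664 [[217.0, -209.0], [250.0, -241.0], [376.0, -112.0], [344.0, -80.0]]
blank 0.56 [503. 297.] [180.  51.] 12.609013557434082 [[410.0, 302.0], [421.0, 252.0], [597.0, 291.0], [586.0, 341.0]]
jig 0.62 [564. -25.] [303. 252.] 89.38694763183594 [[436.0, -175.0], [689.0, -178.0], [692.0, 125.0], [440.0, 128.0]]
jig 0.39 [714. 266.] [ 47. 224.] 65.38188934326172 [[602.0, 291.0], [806.0, 198.0], [825.0, 241.0], [622.0, 334.0]]
clamp 0.97 [561. -32.] [218.  29.] 0.5472257137298584 [[452.0, -19.0], [452.0, -47.0], [670.0, -45.0], [670.0, -17.0]]
[[327.63581567   0.         254.58234196]
 [  0.         327.63581567 199.19614836]
 [  0.           0.           1.        ]] [[ 0.385 -0.875 -0.292  0.166]
 [ 0.923  0.365  0.122  0.608]
 [-0.    -0.316  0.949  0.373]
 [ 0.     0.     0.     1.   ]]
```

View pics/crop.png

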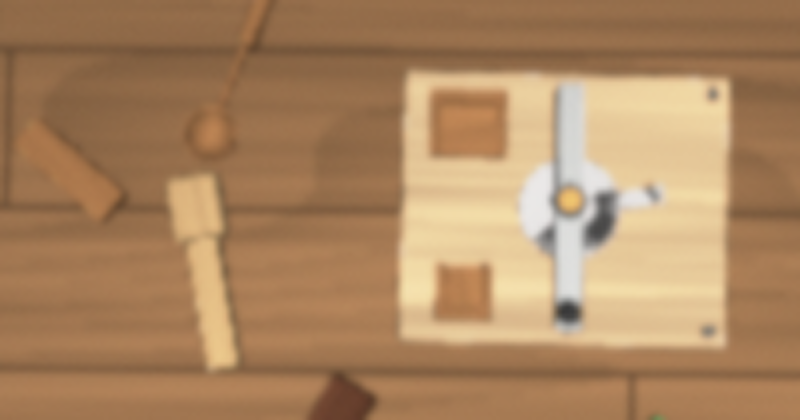

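The crop confirms the light wood blank, head at the top (196,205) and tail at (222,365). The jig is square to the world, the handle is open with its knob at (569,312), and the stop pin is at (652,192).

```bash
cat >> h.py <<'E'
from scipy.spatial.transform import Rotation as Ro
def tool():
    s=state();p=np.array(s['tool_pos']);q=s['tool_rot'];R=Ro.from_quat([q[1],q[2],q[3],q[0]]).as_matrix()
    return p,R,np.arctan2(R[1,1],R[0,1])
def plan(target,yaw_y,n):
    "rows to bring TCP to target with tool y at angle yaw_y (mod pi)"
    p,R,a=tool();d=(yaw_y-a+np.pi/2)%np.pi-np.pi/2
    step=(np.array(target)-p)/n
    for i in range(n):
        b=a+d*i/n
        y=np.array([np.cos(b),np.sin(b),0]);x=np.array([y[1],-y[0],0])*-1
        print(np.round([step@x*10,step@y*10,-step[2]*10],3).tolist(),'twist',round(-d/n*10,3))
def show():
    s=state();print(round(s['time'],2),np.round(s['tool_pos'],4),'yaw',round(tool()[2],4),'F',np.round(s['contact_force'],1),round(s['gripper_width'],3),s['grasp_force'])
E
python3 - <<'E'
from h import *
show();print(tool()[1].round(3));plan([.503,.297,.226],np.pi/2+.2,8)
E
```

```text
0.75 [0.241  0.5767 0.2261] yaw 1.175 F [ 0.3  1.1 -0.3] 1.001 0.0
[[-0.923  0.386  0.   ]
 [ 0.386  0.923  0.   ]
 [-0.     0.    -1.   ]]
[-0.437, -0.196, 0.0] twist -0.745
[-0.421, -0.228, 0.0] twist -0.745
[-0.403, -0.259, 0.0] twist -0.745
[-0.383, -0.288, 0.0] twist -0.745
[-0.36, -0.316, 0.0] twist -0.745
[-0.336, -0.342, 0.0] twist -0.745
[-0.309, -0.366, 0.0] twist -0.745
[-0.281, -0.388, 0.0] twist -0.745
```

Request:
apply_moves --targets '[{"translation":[-0.437,-0.196,0],"twist":-0.745,"hand":1},{"translation":[-0.421,-0.228,0],"twist":-0.745,"hand":1},{"translation":[-0.403,-0.259,0],"twist":-0.745,"hand":1},{"translation":[-0.383,-0.288,0],"twist":-0.745,"hand":1},{"translation":[-0.36,-0.316,0],"twist":-0.745,"hand":1},{"translation":[-0.336,-0.342,0],"twist":-0.745,"hand":1},{"translation":[-0.309,-0.366,0],"twist":-0.745,"hand":1},{"translation":[-0.281,-0.388,0],"twist":-0.745,"hand":1}]'

```text
time: 1.55
tool_pos: [0.5042, 0.2954, 0.2264]
tool_rot: [0.0, -0.101, 0.995, 0.0]
contact_force: [0.3, 1.2, -0.1]
gripper_width: 1.0
grasp_force: 0.0
```

Request:
apply_moves --targets '[{"translation":[0,0,0],"twist":0,"hand":1},{"translation":[0,0,0],"twist":0,"hand":1}]'

```text
time: 1.75
tool_pos: [0.5035, 0.2963, 0.2261]
tool_rot: [-0.0, -0.099, 0.995, 0.0]
contact_force: [0.2, 0.1, -0.6]
gripper_width: 1.003
grasp_force: 0.0
```

Run:
```python
from h import *
show();a=save('wrist','w1.png')
for n in ['blank']:
    for r in regions_of('wrist',n)[:3]:
        m=r['pixels'];P=world_poly('wrist',m,.028);(c,s,an)=cv2.minAreaRect((P*1000).astype(np.float32));b=cv2.boxPoints((c,s,an))
        print(n,r['score'],m.sum(),np.round(c),np.round(s),an,b.round().tolist())
        for q in b: print(proj('wrist',[q[0]/1000,q[1]/1000,.028]).round())
```

```text
1.75 [0.5035 0.2963 0.2261] yaw 1.7682 F [ 0.2  0.1 -0.6] 1.003 0.0
blank 0.83 4969 [503. 299.] [176.  47.] 12.745743751525879 [[412.0, 302.0], [422.0, 256.0], [594.0, 295.0], [584.0, 341.0]]
[277.  83.]
[230.  84.]
[237. 245.]
[277. 244.]
blank 0.77 386 [315. 445.] [12. 34.] 11.509665489196777 [[306.0, 461.0], [312.0, 427.0], [324.0, 430.0], [318.0, 463.0]]
[470.  -0.]
[433.  -0.]
[431.  15.]
[467.  15.]
blank 0.25 21139 [562.  80.] [109. 243.] 89.24188995361328 [[440.0, 27.0], [683.0, 24.0], [684.0, 133.0], [442.0, 136.0]]
[-7. 53.]
[  0. 269.]
[ 92. 286.]
[107.  79.]
```

View pics/w1.png

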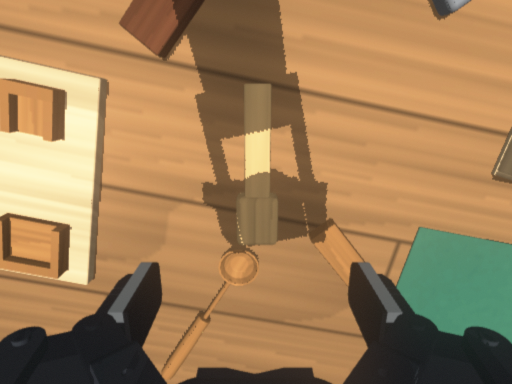

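Run:
```python
from h import *
t=ray('wrist',(257.8,83.5),.028);h=ray('wrist',(258,243.5),.028)
sl=[ray('wrist',p,.028) for p in [(245.5,110),(270.5,110),(244.5,185),(271,185)]]
print(t,h,np.linalg.norm(t-h),(t+h)/2,np.arctan2(*(h-t)[[1,0]]));print([np.round(x,4) for x in sl])
m1=(sl[0]+sl[1])/2;m2=(sl[2]+sl[3])/2;print(np.arctan2(*(m2-m1)[[1,0]]),ray('wrist',(318,233),.022),ray('wrist',(239,248),.01))
plan([.5035,.299,.021],np.pi/2+.218,5)
```

```text
[0.41593128 0.28350795 0.028     ] [0.58781461 0.31929592 0.028     ] 0.17556952994155128 [0.50187294 0.30140194 0.028     ] 0.20527792415861365
[array([0.4434, 0.2764, 0.028 ]), array([0.4383, 0.3013, 0.028 ]), array([0.5215, 0.2905, 0.028 ]), array([0.5157, 0.3189, 0.028 ])]
0.20069618603823325 [0.5633894  0.38603058 0.022     ] [0.6070599  0.29959876 0.01      ]
[-0.003, 0.002, 0.41] twist -0.035
[-0.003, 0.002, 0.41] twist -0.035
[-0.003, 0.002, 0.41] twist -0.035
[-0.003, 0.002, 0.41] twist -0.035
[-0.003, 0.002, 0.41] twist -0.035
```

The blank's centre is (0.502, 0.301) with yaw 0.203, and its measured length is 176 mm against 180, so it agrees. The offcut corner at (0.563, 0.386) leaves clearance for the open fingers, so I descend.

Request:
apply_moves --targets '[{"translation":[0,0.025,0.45],"twist":-0.06,"hand":1},{"translation":[0.005,0.025,0.45],"twist":0,"hand":1},{"translation":[0,0,0.45],"twist":0,"hand":1},{"translation":[0,0,0.4],"twist":0,"hand":1},{"translation":[0,0,0.27],"twist":0,"hand":1},{"translation":[0,0,0],"twist":0,"hand":1}]'

```text
time: 2.45
tool_pos: [0.4965, 0.3015, 0.019]
tool_rot: [-0.005, -0.104, 0.995, -0.001]
contact_force: [-0.6, 0.4, 0.6]
gripper_width: 0.999
grasp_force: 0.0
```

Request:
apply_moves --targets '[{"translation":[0,0,0],"twist":0,"hand":0.25},{"translation":[0,0,0],"twist":0,"hand":0.2},{"translation":[0,0,0],"twist":0,"hand":0},{"translation":[0,0,0],"twist":0,"hand":0},{"translation":[0,0,0],"twist":0,"hand":0},{"translation":[0,0,0],"twist":0,"hand":0}]'

```text
time: 3.05
tool_pos: [0.5018, 0.3019, 0.0246]
tool_rot: [0.0, -0.103, 0.995, 0.0]
contact_force: [-0.7, -0.4, -0.3]
gripper_width: 0.001
grasp_force: 0.0
```

Run:
```python
from h import *
show();a=save('wrist','w2.png')
```

```text
3.05 [0.5018 0.3019 0.0246] yaw 1.7768 F [-0.7 -0.4 -0.3] 0.001 0.0
```

View pics/w2.png

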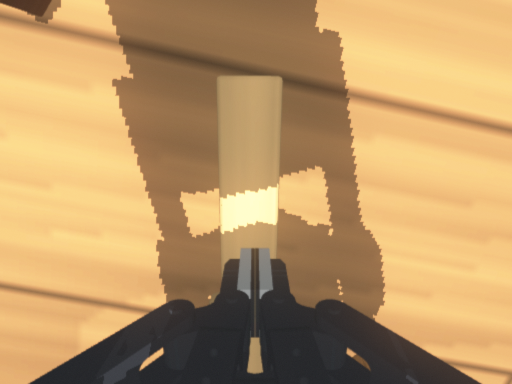

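Run:
```python
from h import *
p,R,a=tool()
for dz in [-.02,0,.003,.022]: print(dz,proj('wrist',p+R[:,2]*dz).round(),proj('wrist',p+R@[.011,0,dz]).round())
print(get_calibration('wrist')['pose'].__class__,np.round(get_calibration('wrist')['pose'],3))
w=grab_frame('wrist')
for r in regions_of('wrist','blank')[:2]:
    m=r['pixels'];ys,xs=np.nonzero(m);print(r['score'],xs.min(),xs.max(),ys.min(),ys.max())
cv2.imwrite('pics/w2c.png',cv2.resize(w[200:384,150:370,::-1],None,fx=3,fy=3))
```

```text
-0.02 [254. 282.] [254. 260.]
0 [254. 260.] [254. 240.]
0.003 [254. 257.] [254. 237.]
0.022 [254. 241.] [254. 223.]
<class 'numpy.ndarray'> [[-0.205 -0.928 -0.31   0.422]
 [ 0.979 -0.194 -0.065  0.285]
 [-0.    -0.316  0.949  0.172]
 [ 0.     0.     0.     1.   ]]
0.62 209 282 76 372
0.62 354 368 356 368
```

View pics/w2c.png

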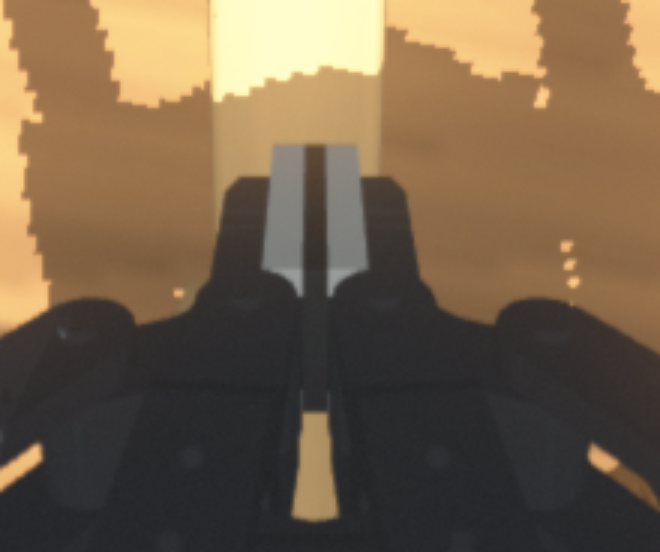

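The picture shows the pads shut (tips at row 248) with the blank's shaft at cols 219-282 apparently beneath them, so nothing is held. I check the heights.

Run:
```python
from h import *
print(ray('wrist',(250,76),.028))
for z in [0,.01,.02,.028,.036]:
    l,r=ray('wrist',(218.5,90),z),ray('wrist',(281.5,90),z);l2,r2=ray('wrist',(220.5,180),z),ray('wrist',(279.5,180),z)
    print(z,np.linalg.norm(l-r).round(4),np.linalg.norm(l2-r2).round(4),((l+r)/2).round(4),((l2+r2)/2).round(4))
```

```text
[0.41690093 0.28225933 0.028     ]
0 0.0313 0.0319 [0.4223 0.283  0.    ] [0.4676 0.2922 0.    ]
0.01 0.0295 0.0301 [0.4223 0.2831 0.01  ] [0.4649 0.2918 0.01  ]
0.02 0.0276 0.0282 [0.4223 0.2832 0.02  ] [0.4622 0.2914 0.02  ]
0.028 0.0262 0.0267 [0.4222 0.2834 0.028 ] [0.4601 0.2911 0.028 ]
0.036 0.0247 0.0252 [0.4222 0.2835 0.036 ] [0.458  0.2908 0.036 ]
```

Request:
apply_moves --targets '[{"translation":[0,0,0],"twist":0,"hand":1},{"translation":[0,0,0],"twist":0,"hand":1},{"translation":[0,0,0],"twist":0,"hand":1},{"translation":[0,0,0],"twist":0,"hand":1}]'

```text
time: 3.6
tool_pos: [0.5015, 0.3018, 0.0241]
tool_rot: [-0.0, -0.103, 0.995, -0.0]
contact_force: [0.1, -1.0, -0.5]
gripper_width: 0.682
grasp_force: 0.0
```

Run:
```python
from h import *
show();w=save('wrist','w3.png')
print(ray('wrist',(250,76),.028))
top=save('top','t3.png')
for r in regions_of('top','blank'): 
    P=world_poly('top',r['pixels'],.028);print(r['score'],P.mean(0),r['pixels'].sum())
```

```text
3.6 [0.5015 0.3018 0.0241] yaw 1.777 F [ 0.1 -1.  -0.5] 0.682 0.0
[0.41688405 0.28232002 0.028     ]
0.96 [0.26054838 0.42231543] 517
0.64 [ 0.29432411 -0.1649989 ] 449
0.43 [0.56536801 0.29676766] 91
```

View pics/w3.png

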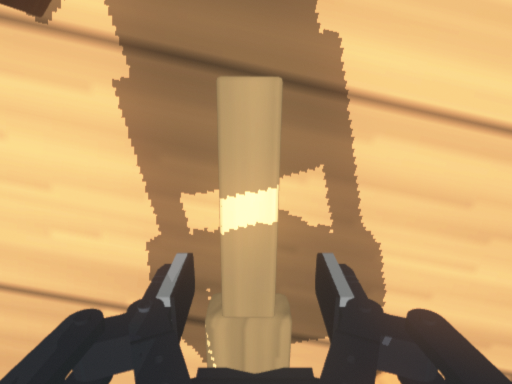

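The blank is unmoved. Its size in the wrist view suggests the tool stands about 9 mm higher than read, and the tips sit further back than expected. I'll feel for the bench with the fingers open, in small steps.

Request:
apply_moves --targets '[{"translation":[0,0,0.03],"twist":0,"hand":1},{"translation":[0,0,0.03],"twist":0,"hand":1},{"translation":[0,0,0],"twist":0,"hand":1}]'

```text
time: 4.05
tool_pos: [0.501, 0.3016, 0.0173]
tool_rot: [-0.001, -0.103, 0.995, -0.0]
contact_force: [-0.2, 0.8, -0.4]
gripper_width: 1.002
grasp_force: 0.0
```

Request:
apply_moves --targets '[{"translation":[0,0,0.03],"twist":0,"hand":1},{"translation":[0,0,0.02],"twist":0,"hand":1},{"translation":[0,0,0],"twist":0,"hand":1}]'

```text
time: 4.35
tool_pos: [0.5012, 0.3017, 0.0126]
tool_rot: [-0.0, -0.103, 0.995, -0.0]
contact_force: [0.7, 0.8, -0.0]
gripper_width: 1.0
grasp_force: 0.0
```

Request:
apply_moves --targets '[{"translation":[0,0,0.03],"twist":0,"hand":1},{"translation":[0,0,0.02],"twist":0,"hand":1},{"translation":[0,0,0],"twist":0,"hand":1}]'

```text
time: 4.65
tool_pos: [0.5012, 0.3017, 0.0076]
tool_rot: [-0.0, -0.103, 0.995, -0.0]
contact_force: [0.3, 0.4, -0.7]
gripper_width: 0.999
grasp_force: 0.0
```

Request:
apply_moves --targets '[{"translation":[0,0,0.03],"twist":0,"hand":1},{"translation":[0,0,0.02],"twist":0,"hand":1},{"translation":[0,0,0],"twist":0,"hand":1}]'

```text
time: 4.95
tool_pos: [0.5012, 0.3017, 0.0026]
tool_rot: [-0.0, -0.103, 0.995, -0.0]
contact_force: [0.3, 0.3, -0.8]
gripper_width: 0.995
grasp_force: 0.0
```

Request:
apply_moves --targets '[{"translation":[0,0,0.03],"twist":0,"hand":1},{"translation":[0,0,0.02],"twist":0,"hand":1},{"translation":[0,0,0],"twist":0,"hand":1}]'

```text
time: 5.25
tool_pos: [0.5012, 0.3017, -0.0024]
tool_rot: [-0.0, -0.103, 0.995, -0.0]
contact_force: [0.2, -0.6, 0.3]
gripper_width: 1.004
grasp_force: 0.0
```

Request:
apply_moves --targets '[{"translation":[0,0,0],"twist":0,"hand":0.6},{"translation":[0,0,0],"twist":0,"hand":0.45},{"translation":[0,0,0],"twist":0,"hand":0.45}]'

```text
time: 5.55
tool_pos: [0.5016, 0.3019, -0.0018]
tool_rot: [0.0, -0.103, 0.995, 0.0]
contact_force: [0.7, -0.5, 0.4]
gripper_width: 0.516
grasp_force: 0.0
```

Request:
apply_moves --targets '[{"translation":[0,0,0],"twist":0,"hand":0.35},{"translation":[0,0,0],"twist":0,"hand":0.2},{"translation":[0,0,0],"twist":0,"hand":0},{"translation":[0,0,0],"twist":0,"hand":0}]'

```text
time: 5.95
tool_pos: [0.5019, 0.302, -0.0015]
tool_rot: [0.0, -0.103, 0.995, 0.0]
contact_force: [0.0, 0.2, 2.5]
gripper_width: 0.314
grasp_force: 61.0
```

Gripped: the opening is 0.31, the width of the shaft. The height bias cancels in the placing, because seated means +28 mm over this reading, about 0.0265. I lift and carry it to the nest.

Request:
apply_moves --targets '[{"translation":[0,0,-0.1],"twist":0,"hand":0},{"translation":[0,0,-0.25],"twist":0,"hand":0},{"translation":[0,0,-0.35],"twist":0,"hand":0},{"translation":[0,0,-0.3],"twist":0,"hand":0},{"translation":[0,0,0],"twist":0,"hand":0},{"translation":[0,0,0],"twist":0,"hand":0}]'

```text
time: 6.55
tool_pos: [0.5016, 0.3019, 0.0985]
tool_rot: [0.0, -0.103, 0.995, 0.0]
contact_force: [0.0, -0.2, -1.8]
gripper_width: 0.319
grasp_force: 60.7
```

Run:
```python
from h import *
show();plan([.565,.065,.0985],np.pi/2-.011,7)
```

```text
6.55 [0.5016 0.3019 0.0985] yaw 1.7771 F [ 0.  -0.2 -1.8] 0.319 60.67984342575073
[-0.019, -0.35, 0.0] twist 0.31
[-0.03, -0.349, 0.0] twist 0.31
[-0.041, -0.348, 0.0] twist 0.31
[-0.052, -0.347, 0.0] twist 0.31
[-0.063, -0.345, 0.0] twist 0.31
[-0.073, -0.343, 0.0] twist 0.31
[-0.084, -0.34, 0.0] twist 0.31
```

Request:
apply_moves --targets '[{"translation":[-0.019,-0.35,0],"twist":0.31,"hand":0},{"translation":[-0.03,-0.349,0],"twist":0.31,"hand":0},{"translation":[-0.041,-0.348,0],"twist":0.31,"hand":0},{"translation":[-0.052,-0.347,0],"twist":0.31,"hand":0},{"translation":[-0.063,-0.345,0],"twist":0.31,"hand":0},{"translation":[-0.073,-0.343,0],"twist":0.31,"hand":0},{"translation":[-0.084,-0.34,0],"twist":0.31,"hand":0},{"translation":[0,0,0],"twist":0,"hand":0}]'

```text
time: 7.35
tool_pos: [0.5641, 0.0614, 0.0955]
tool_rot: [-0.002, 0.008, 1.0, -0.001]
contact_force: [0.0, 0.7, -1.6]
gripper_width: 0.32
grasp_force: 60.6
```

Request:
apply_moves --targets '[{"translation":[0,0,0],"twist":0,"hand":0},{"translation":[0,0,0],"twist":0,"hand":0}]'

```text
time: 7.55
tool_pos: [0.5637, 0.0655, 0.0965]
tool_rot: [-0.002, 0.005, 1.0, 0.0]
contact_force: [-0.1, 0.3, -1.5]
gripper_width: 0.314
grasp_force: 60.6
```

Run:
```python
from h import *
show();w=save('wrist','w4.png');t=save('top','t4.png')
cv2.imwrite('pics/c4.png',np.hstack([cv2.resize(t[125:215,205:310,::-1],(560,480),interpolation=2)]))
```

```text
7.55 [0.5637 0.0655 0.0965] yaw 1.5608 F [-0.1  0.3 -1.5] 0.314 60.64689874649048
```

View pics/w4.png

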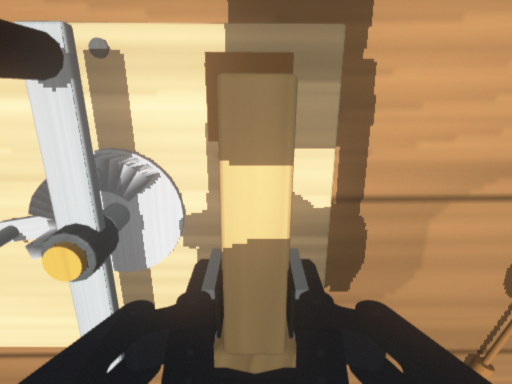

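The wrist view shows the held blank over the shaft saddle (saddle cols 206-295, rows 52-147), the spindle at (65,262), the knob at (30,48) and the stop pin at (5,235). I compute the offset from blank to saddle.

Run:
```python
from h import *
# top-view (early crop) saddle centres
for p in [(120+468.5/4,120+124/4),(120+463.5/4,120+292/4)]: print('top',ray('top',p,.04).round(4))
print('spindle top', [ray('top',(120+569/4,120+200/4),z).round(4) for z in (.09,.1)])
for off in (0,.009,.02):
    print(off,'saddle L/R @row100',ray('wrist',(206,100),.04-off)[:2].round(4),ray('wrist',(295,75),.04-off)[:2].round(4),'end',ray('wrist',(250,52),.04-off)[:2].round(4),
    'jig edge',ray('wrist',(344,50),.018-off)[:2].round(4),ray('wrist',(333,150),.018-off)[:2].round(4))
# blank held: tail width
for z in (.1,.11,.12,.13,.14):
    l,r=ray('wrist',(218.5,80),z),ray('wrist',(297,80),z);l2,r2=ray('wrist',(221,230),z),ray('wrist',(290,230),z);print(z,np.linalg.norm(l-r).round(4),((l+r)/2).round(4),np.linalg.norm(l2-r2).round(4),((l2+r2)/2).round(4))
```

```text
top [0.6388 0.0595 0.04  ]
top [0.4852 0.062  0.04  ]
spindle top [array([ 0.5644, -0.0325,  0.09  ]), array([ 0.5633, -0.0324,  0.1   ])]
0 saddle L/R @row100 [0.4881 0.0376] [0.4745 0.0904] end [0.462  0.0643] jig edge [0.4591 0.1236] [0.5226 0.1208]
0.009 saddle L/R @row100 [0.4883 0.0363] [0.4742 0.0915] end [0.4611 0.0642] jig edge [0.4581 0.1258] [0.5242 0.123 ]
0.02 saddle L/R @row100 [0.4886 0.0348] [0.4737 0.0927] end [0.4599 0.064 ] jig edge [0.457  0.1286] [0.5261 0.1256]
0.1 0.0326 [0.4788 0.0681 0.1   ] 0.0331 [0.5465 0.0666 0.1   ]
0.11 0.0303 [0.4791 0.068  0.11  ] 0.0308 [0.5421 0.0666 0.11  ]
0.12 0.0281 [0.4794 0.0679 0.12  ] 0.0286 [0.5378 0.0666 0.12  ]
0.13 0.0258 [0.4797 0.0678 0.13  ] 0.0263 [0.5334 0.0666 0.13  ]
0.14 0.0236 [0.48   0.0677 0.14  ] 0.024 [0.529  0.0666 0.14  ]
```

View pics/c4.png

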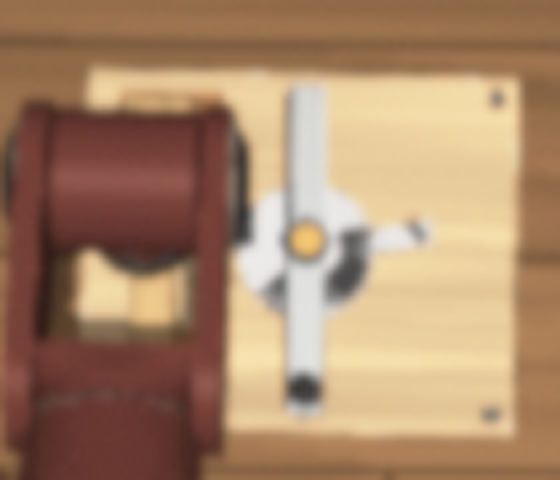

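Run:
```python
from h import *
for z in (.114,.118,.122): print(ray('wrist',(257,73.5),z).round(4))
for z in (.03,.034): print(ray('wrist',(250,52),z).round(4))
print(proj('wrist',tool()[0]))
```

```text
[0.477  0.0677 0.114 ]
[0.4771 0.0676 0.118 ]
[0.4773 0.0676 0.122 ]
[0.461  0.0642 0.03  ]
[0.4614 0.0642 0.034 ]
[254.33905243 259.79098998]
```

Request:
apply_moves --targets '[{"translation":[0.025,-0.035,0],"twist":-0.04,"hand":0},{"translation":[0,0,0.2],"twist":0,"hand":0},{"translation":[0,0,0.25],"twist":0,"hand":0},{"translation":[0,0,0.05],"twist":0,"hand":0},{"translation":[0,0,0],"twist":0,"hand":0},{"translation":[0,0,0],"twist":0,"hand":0}]'

```text
time: 8.25
tool_pos: [0.5631, 0.0615, 0.0492]
tool_rot: [0.001, 0.003, 1.0, -0.0]
contact_force: [-0.1, 0.3, -1.0]
gripper_width: 0.315
grasp_force: 60.6
```

Run:
```python
from h import *
show();w=save('wrist','w5.png')
cv2.imwrite('pics/c5.png',cv2.resize(w[0:300,130:400,::-1],None,fx=2,fy=2,interpolation=2))
```

```text
8.25 [0.5631 0.0615 0.0492] yaw 1.5644 F [-0.1  0.3 -1. ] 0.315 60.62176823616028
```

View pics/c5.png

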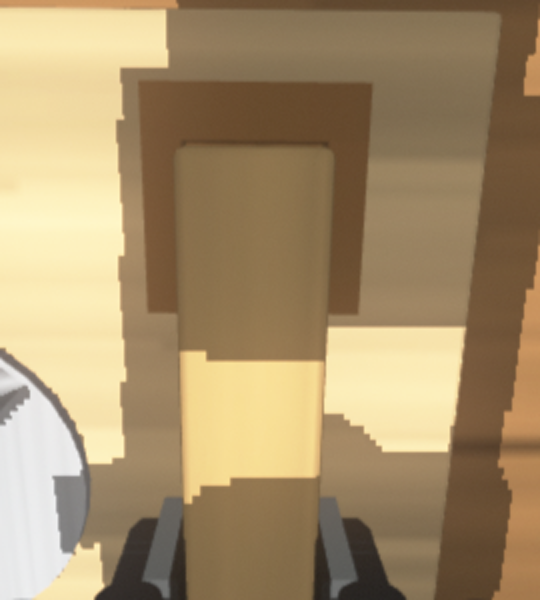

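Run:
```python
from h import *
f=lambda x,y:(130+x/2,y/2)
b=-.008
for b in (-.004,-.009):
    print('tail',ray('wrist',f(254,147),.0787+b)[:2].round(4),'wall in',ray('wrist',f(255,143),.04+b)[:2].round(4),'wall out',ray('wrist',f(255,82),.04+b)[:2].round(4))
```

```text
tail [0.4766 0.063 ] wall in [0.4741 0.0635] wall out [0.4614 0.0635]
tail [0.4764 0.063 ] wall in [0.4739 0.0635] wall out [0.4608 0.0635]
```

The blank's axis lies over the saddle's (254 against 255), with its tail about 2.5 mm inside the wall (row 147 against 143). I nudge it 1 mm and go down.

Request:
apply_moves --targets '[{"translation":[-0.01,0.005,0.06],"twist":0,"hand":0},{"translation":[0,0,0.06],"twist":0,"hand":0},{"translation":[0,0,0.04],"twist":0,"hand":0},{"translation":[0,0,0],"twist":0,"hand":0}]'

```text
time: 8.7
tool_pos: [0.5626, 0.0618, 0.031]
tool_rot: [-0.001, 0.003, 1.0, 0.0]
contact_force: [0.4, -0.6, -1.0]
gripper_width: 0.312
grasp_force: 60.6
```

Request:
apply_moves --targets '[{"translation":[0,0,0.03],"twist":0,"hand":0},{"translation":[0,0,0.02],"twist":0,"hand":0},{"translation":[0,0,0],"twist":0,"hand":0}]'

```text
time: 9.0
tool_pos: [0.5633, 0.0618, 0.0268]
tool_rot: [-0.0, 0.003, 1.0, -0.0]
contact_force: [0.3, -0.8, -1.6]
gripper_width: 0.318
grasp_force: 60.6
```

Request:
apply_moves --targets '[{"translation":[0,0,0.01],"twist":0,"hand":0},{"translation":[0,0,0.01],"twist":0,"hand":0},{"translation":[0,0,0],"twist":0,"hand":0}]'

```text
time: 9.3
tool_pos: [0.5636, 0.0618, 0.0265]
tool_rot: [-0.0, 0.003, 1.0, -0.0]
contact_force: [-4.8, -1.4, 7.9]
gripper_width: 0.316
grasp_force: 61.8
```

Request:
apply_moves --targets '[{"translation":[0,0,0],"twist":0,"hand":0.5},{"translation":[0,0,0],"twist":0,"hand":0.7},{"translation":[0,0,0],"twist":0,"hand":0.7},{"translation":[0,0,0],"twist":0,"hand":0.7},{"translation":[0,0,0],"twist":0,"hand":0.7}]'

```text
time: 9.8
tool_pos: [0.5634, 0.0618, 0.025]
tool_rot: [-0.0, 0.003, 1.0, 0.0]
contact_force: [-0.5, 0.0, 0.0]
gripper_width: 0.702
grasp_force: 0.0
```

Request:
apply_moves --targets '[{"translation":[0,0,-0.2],"twist":0,"hand":0.7},{"translation":[0,0,-0.5],"twist":0,"hand":0.7},{"translation":[0,0,-0.5],"twist":0,"hand":0.7},{"translation":[0,0,-0.3],"twist":0,"hand":0.7},{"translation":[0,0,0],"twist":0,"hand":0.5},{"translation":[0,0,0],"twist":0,"hand":0.5}]'

```text
time: 10.4
tool_pos: [0.5638, 0.0618, 0.1758]
tool_rot: [0.001, 0.003, 1.0, -0.0]
contact_force: [-1.0, -0.3, -0.6]
gripper_width: 0.497
grasp_force: 0.0
```

Run:
```python
from h import *
show();w=save('wrist','w6.png')
for n in ['blank','knob','clamp','cam']:
    for r in recognise('wrist',n)[:2]:print(n,round(r['score'],2),np.round(r['point'],3),proj('wrist',r['point']).round())
```

```text
10.4 [0.5638 0.0618 0.1758] yaw 1.564 F [-1.  -0.3 -0.6] 0.497 0.0
blank 0.74 [0.573 0.057 0.06 ] [249. 206.]
knob 0.76 [ 0.519 -0.031  0.077] [129. 146.]
clamp 0.64 [ 0.528 -0.03   0.078] [131. 158.]
cam 0.69 [ 0.532 -0.03   0.077] [133. 162.]
cam 0.59 [ 0.53  -0.028  0.021] [156. 147.]
```

View pics/w6.png

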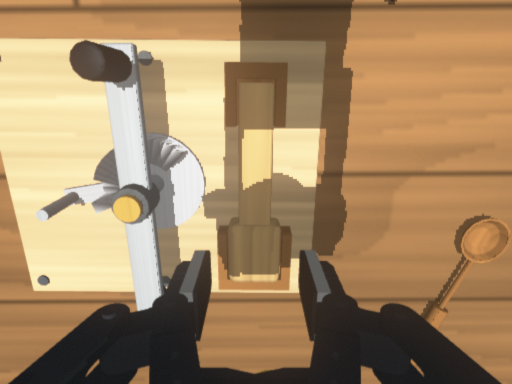

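The blank lies in the nest (tail at (256,82), head at (255,250)). The spindle is at (128,208), the knob top at (90,60) and the stop pin at (43,213). Next I touch the bare plywood with the fingers at 0.5 opening to learn the true tip height.

Run:
```python
from h import *
f=lambda x,y:(120+x/4,120+y/4)
print('pin',ray('top',f(652,191),.074).round(4),'knob',ray('top',f(568,311),.12).round(4),'sp',ray('top',f(569,200),.095).round(4))
for r in recognise('wrist','blank')[:1]: print(r['point'])
print(np.round(state()['joint_pos'],3))
plan([.475,-.113,.1758],np.pi/2,5)
```

```text
pin [ 0.5749 -0.1065  0.074 ] knob [ 0.4651 -0.0323  0.12  ] sp [ 0.5639 -0.0325  0.095 ]
[0.5729, 0.0569, 0.0603]
[-0.022 -0.047  1.802  0.     1.389 -1.586]
[0.173, -0.351, -0.005] twist -0.014
[0.173, -0.351, -0.005] twist -0.014
[0.174, -0.35, -0.005] twist -0.014
[0.174, -0.35, -0.005] twist -0.014
[0.175, -0.35, -0.005] twist -0.014
```

Joint 6 would run out of range as the handle comes round, so I turn the wrist half a turn first.

Request:
apply_moves --targets '[{"translation":[0,0,0],"twist":1,"hand":0.5},{"translation":[0,0,0],"twist":1,"hand":0.5},{"translation":[0,0,0],"twist":1,"hand":0.5},{"translation":[0,0,0],"twist":1,"hand":0.5},{"translation":[0,0,0],"twist":1,"hand":0.5},{"translation":[0,0,0],"twist":1,"hand":0.5},{"translation":[0,0,0],"twist":1,"hand":0.5},{"translation":[0,0,0],"twist":1,"hand":0.5}]'

```text
time: 11.5
tool_pos: [0.563, 0.0618, 0.1741]
tool_rot: [-0.001, 0.394, 0.919, -0.0]
contact_force: [-0.1, 0.4, 0.1]
gripper_width: 0.503
grasp_force: 0.0
```

Request:
apply_moves --targets '[{"translation":[0,0,0],"twist":1,"hand":0.5},{"translation":[0,0,0],"twist":1,"hand":0.5},{"translation":[0,0,0],"twist":1,"hand":0.5},{"translation":[0,0,0],"twist":1,"hand":0.5},{"translation":[0,0,0],"twist":1,"hand":0.5},{"translation":[0,0,0],"twist":1,"hand":0.5},{"translation":[0,0,0],"twist":1,"hand":0.5},{"translation":[0,0,0],"twist":1,"hand":0.5}]'

```text
time: 12.3
tool_pos: [0.563, 0.0618, 0.1741]
tool_rot: [-0.001, 0.721, 0.693, -0.001]
contact_force: [0.3, 0.3, 1.1]
gripper_width: 0.502
grasp_force: 0.0
```

Request:
apply_moves --targets '[{"translation":[0,0,0],"twist":1,"hand":0.5},{"translation":[0,0,0],"twist":1,"hand":0.5},{"translation":[0,0,0],"twist":1,"hand":0.5},{"translation":[0,0,0],"twist":1,"hand":0.5},{"translation":[0,0,0],"twist":1,"hand":0.5},{"translation":[0,0,0],"twist":1,"hand":0.5},{"translation":[0,0,0],"twist":1,"hand":0.5},{"translation":[0,0,0],"twist":1,"hand":0.5}]'

```text
time: 13.1
tool_pos: [0.563, 0.0618, 0.1741]
tool_rot: [-0.0, 0.934, 0.357, -0.001]
contact_force: [-0.7, -0.6, -0.1]
gripper_width: 0.503
grasp_force: 0.0
```

Request:
apply_moves --targets '[{"translation":[0,0,0],"twist":1,"hand":0.5},{"translation":[0,0,0],"twist":1,"hand":0.5},{"translation":[0,0,0],"twist":1,"hand":0.5},{"translation":[0,0,0],"twist":1,"hand":0.5},{"translation":[0,0,0],"twist":1,"hand":0.5},{"translation":[0,0,0],"twist":1,"hand":0.5},{"translation":[0,0,0],"twist":1,"hand":0.5},{"translation":[0,0,0],"twist":0.3,"hand":0.5}]'

```text
time: 13.9
tool_pos: [0.563, 0.0618, 0.1741]
tool_rot: [-0.0, 1.0, 0.001, -0.001]
contact_force: [0.7, 0.2, -0.0]
gripper_width: 0.5
grasp_force: 0.0
```

Run:
```python
from h import *
show();print(tool()[1].round(3))
grab_frame('top');grab_frame('wrist')
for n in ['blank']:
  for cam in ('top','wrist'):
    for r in recognise(cam,n)[:3]:print(cam,n,round(r['score'],2),np.round(r['point'],3))
plan([.475,-.113,.1],-np.pi/2,5)
```

```text
13.9 [0.563  0.0618 0.1741] yaw -1.5684 F [ 0.7  0.2 -0. ] 0.5 0.0
[[ 1.     0.002 -0.002]
 [ 0.002 -1.     0.   ]
 [-0.002 -0.    -1.   ]]
top blank 0.76 [ 0.281 -0.177  0.029]
top blank 0.75 [0.252 0.406 0.028]
top blank 0.63 [ 0.255 -0.449  0.026]
wrist blank 0.74 [0.601 0.059 0.063]
[-0.178, 0.349, 0.149] twist 0.011
[-0.178, 0.349, 0.149] twist 0.011
[-0.178, 0.349, 0.149] twist 0.011
[-0.177, 0.349, 0.149] twist 0.011
[-0.177, 0.349, 0.149] twist 0.011
```

Request:
apply_moves --targets '[{"translation":[-0.178,0.35,0],"twist":0.01,"hand":0.5},{"translation":[-0.178,0.35,0],"twist":0.01,"hand":0.5},{"translation":[-0.178,0.35,0],"twist":0,"hand":0.5},{"translation":[-0.177,0.35,0],"twist":0,"hand":0.5},{"translation":[-0.177,0.35,0],"twist":0,"hand":0.5},{"translation":[0,0,0],"twist":0,"hand":0.5},{"translation":[0,0,0.45],"twist":0,"hand":0.5},{"translation":[0,0,0.45],"twist":0,"hand":0.5}]'

```text
time: 14.9
tool_pos: [0.477, -0.1142, 0.0861]
tool_rot: [0.001, 1.0, 0.001, 0.003]
contact_force: [0.5, -0.1, -0.7]
gripper_width: 0.501
grasp_force: 0.0
```

Request:
apply_moves --targets '[{"translation":[0,0,0.35],"twist":0,"hand":0.5},{"translation":[0,0,0.15],"twist":0,"hand":0.5},{"translation":[0,0,0.05],"twist":0,"hand":0.5},{"translation":[0,0,0],"twist":0,"hand":0.5},{"translation":[0,0,0],"twist":0,"hand":0.5}]'

```text
time: 15.4
tool_pos: [0.4765, -0.1137, 0.0315]
tool_rot: [0.0, 1.0, 0.002, 0.001]
contact_force: [-0.1, -0.2, -0.1]
gripper_width: 0.5
grasp_force: 0.0
```

Request:
apply_moves --targets '[{"translation":[0,0,0.03],"twist":0,"hand":0.5},{"translation":[0,0,0.03],"twist":0,"hand":0.5},{"translation":[0,0,0],"twist":0,"hand":0.5}]'

```text
time: 15.7
tool_pos: [0.4753, -0.1135, 0.0242]
tool_rot: [0.0, 1.0, 0.001, 0.0]
contact_force: [-0.7, -1.1, -0.6]
gripper_width: 0.504
grasp_force: 0.0
```

Request:
apply_moves --targets '[{"translation":[0,0,0.02],"twist":0,"hand":0.5},{"translation":[0,0,0.02],"twist":0,"hand":0.5},{"translation":[0,0,0.02],"twist":0,"hand":0.5}]'

```text
time: 16.0
tool_pos: [0.4752, -0.1135, 0.018]
tool_rot: [0.0, 1.0, 0.001, 0.0]
contact_force: [-0.1, 0.1, 0.6]
gripper_width: 0.505
grasp_force: 0.0
```

Request:
apply_moves --targets '[{"translation":[0,0,0.02],"twist":0,"hand":0.5},{"translation":[0,0,0.02],"twist":0,"hand":0.5},{"translation":[0,0,0.01],"twist":0,"hand":0.5}]'

```text
time: 16.3
tool_pos: [0.4751, -0.1134, 0.0128]
tool_rot: [-0.0, 1.0, 0.001, -0.0]
contact_force: [-0.4, -0.4, -0.0]
gripper_width: 0.504
grasp_force: 0.0
```

Request:
apply_moves --targets '[{"translation":[0,0,0.02],"twist":0,"hand":0.5},{"translation":[0,0,0.02],"twist":0,"hand":0.5}]'

```text
time: 16.5
tool_pos: [0.4754, -0.1136, 0.0108]
tool_rot: [-0.0, 1.0, 0.001, -0.001]
contact_force: [-10.9, 3.9, 25.1]
gripper_width: 0.497
grasp_force: 12.8
```

Request:
apply_moves --targets '[{"translation":[0,0,0.02],"twist":0,"hand":0.5},{"translation":[0,0,0.02],"twist":0,"hand":0.5}]'

```text
time: 16.7
tool_pos: [0.4755, -0.1136, 0.0107]
tool_rot: [-0.001, 1.0, 0.002, -0.003]
contact_force: [-26.2, 8.6, 54.0]
gripper_width: 0.497
grasp_force: 27.4
```

Contact with the plywood (18 mm) came at a reading of 0.0115, so at 0.5 opening the tip is at reading + 6.5 mm. I want tips at about 97 mm, which is a reading of 0.0905. I lift, centre over the knob and cage it loosely.

Request:
apply_moves --targets '[{"translation":[0,0,-0.1],"twist":0,"hand":0.5},{"translation":[0,0,-0.45],"twist":0,"hand":0.5},{"translation":[0,0,-0.45],"twist":0,"hand":0.5},{"translation":[0,0,-0.4],"twist":0,"hand":0.5},{"translation":[-0.05,-0.4,0],"twist":0,"hand":0.5},{"translation":[-0.05,-0.41,0],"twist":0,"hand":0.5},{"translation":[0,0,0],"twist":0,"hand":0.5},{"translation":[0,0,0],"twist":0,"hand":0.5}]'

```text
time: 17.5
tool_pos: [0.4649, -0.032, 0.1451]
tool_rot: [0.0, 1.0, 0.002, 0.0]
contact_force: [-0.2, -0.8, -0.2]
gripper_width: 0.497
grasp_force: 0.0
```

Run:
```python
from h import *
show();grab_frame('wrist')
for n in ['knob']:
    for r in regions_of('wrist',n)[:2]:
        m=r['pixels'];ys,xs=np.nonzero(m);print('knob',r['score'],m.sum(),xs.min(),xs.max(),ys.min(),ys.max())
for z in (.099,.1215): print(proj('wrist',[.4651,-.0323,z]))
```

```text
17.5 [ 0.4649 -0.032   0.1451] yaw -1.5661 F [-0.2 -0.8 -0.2] 0.497 0.0
knob 0.65 8478 237 279 0 253
[253.53117602 224.07415478]
[253.43806296 239.34829699]
```

Request:
apply_moves --targets '[{"translation":[0,0,0.15],"twist":0,"hand":0.5},{"translation":[0,0,0.1],"twist":0,"hand":0.5},{"translation":[0,0,0.1],"twist":0,"hand":0.5},{"translation":[0,0,0],"twist":0,"hand":0.5}]'

```text
time: 18.0
tool_pos: [0.4633, -0.0325, 0.1073]
tool_rot: [-0.001, 1.0, 0.001, -0.002]
contact_force: [-0.3, -0.0, -0.1]
gripper_width: 0.501
grasp_force: 0.0
```

Request:
apply_moves --targets '[{"translation":[0,0,0.1],"twist":0,"hand":0.5},{"translation":[0,0,0.09],"twist":0,"hand":0.5},{"translation":[0,0,0],"twist":0,"hand":0.5},{"translation":[0,0,0],"twist":0,"hand":0.5}]'

```text
time: 18.4
tool_pos: [0.4649, -0.0324, 0.0908]
tool_rot: [-0.0, 1.0, 0.001, -0.0]
contact_force: [0.3, -0.0, 0.6]
gripper_width: 0.496
grasp_force: 0.0
```

```bash
cat >> h.py <<'E'
S=np.array([.564,-.0325])
def arc(phis,r=.1):
    "rows through TCP angles phis (rad, 0 = -x from spindle), tool y = tangential"
    p,R,a=tool();c=p[:2].copy();b=a
    for f in phis:
        t=S+r*np.array([-np.cos(f),-np.sin(f)]);d=t-c
        y=np.array([np.cos(b),np.sin(b)]);x=np.array([-y[1],y[0]])
        nb=f-np.pi/2
        print(round(f,3),np.round([d@x*10,d@y*10],3).tolist(),'tw',round(-(nb-b)*10,3));c=t;b=nb
E
python3 - <<'E'
from h import *
show();print(tool()[1].round(3)[:, :2])
arc(np.arange(.03,1.6,.03))
E
```

```text
18.4 [ 0.4649 -0.0324  0.0908] yaw -1.5679 F [ 0.3 -0.   0.6] 0.496 0.0
[[ 1.     0.003]
 [ 0.003 -1.   ]
 [-0.    -0.   ]]
0.03 [-0.008, 0.03] tw -0.271
0.06 [0.0, 0.03] tw -0.3
0.09 [0.0, 0.03] tw -0.3
0.12 [0.0, 0.03] tw -0.3
0.15 [0.0, 0.03] tw -0.3
0.18 [0.0, 0.03] tw -0.3
0.21 [0.0, 0.03] tw -0.3
0.24 [0.0, 0.03] tw -0.3
0.27 [0.0, 0.03] tw -0.3
0.3 [0.0, 0.03] tw -0.3
0.33 [0.0, 0.03] tw -0.3
0.36 [0.0, 0.03] tw -0.3
0.39 [0.0, 0.03] tw -0.3
0.42 [0.0, 0.03] tw -0.3
0.45 [0.0, 0.03] tw -0.3
0.48 [0.0, 0.03] tw -0.3
0.51 [0.0, 0.03] tw -0.3
0.54 [0.0, 0.03] tw -0.3
0.57 [0.0, 0.03] tw -0.3
0.6 [0.0, 0.03] tw -0.3
0.63 [0.0, 0.03] tw -0.3
0.66 [0.0, 0.03] tw -0.3
0.69 [0.0, 0.03] tw -0.3
0.72 [0.0, 0.03] tw -0.3
0.75 [0.0, 0.03] tw -0.3
0.78 [0.0, 0.03] tw -0.3
0.81 [0.0, 0.03] tw -0.3
0.84 [0.0, 0.03] tw -0.3
0.87 [0.0, 0.03] tw -0.3
0.9 [0.0, 0.03] tw -0.3
0.93 [0.0, 0.03] tw -0.3
0.96 [0.0, 0.03] tw -0.3
0.99 [0.0, 0.03] tw -0.3
1.02 [0.0, 0.03] tw -0.3
1.05 [0.0, 0.03] tw -0.3
1.08 [0.0, 0.03] tw -0.3
1.11 [0.0, 0.03] tw -0.3
1.14 [0.0, 0.03] tw -0.3
1.17 [0.0, 0.03] tw -0.3
1.2 [0.0, 0.03] tw -0.3
1.23 [0.0, 0.03] tw -0.3
1.26 [0.0, 0.03] tw -0.3
1.29 [0.0, 0.03] tw -0.3
1.32 [0.0, 0.03] tw -0.3
1.35 [0.0, 0.03] tw -0.3
1.38 [0.0, 0.03] tw -0.3
1.41 [0.0, 0.03] tw -0.3
1.44 [0.0, 0.03] tw -0.3
1.47 [0.0, 0.03] tw -0.3
1.5 [0.0, 0.03] tw -0.3
1.53 [0.0, 0.03] tw -0.3
1.56 [0.0, 0.03] tw -0.3
1.59 [0.0, 0.03] tw -0.3
```

Caged with no contact. Now I push along the arc, slowly at first contact.

Request:
apply_moves --targets '[{"translation":[0,0.03,0],"twist":-0.3,"hand":0.5},{"translation":[0,0.02,0],"twist":-0.2,"hand":0.5},{"translation":[0,0.015,0],"twist":-0.15,"hand":0.5},{"translation":[0,0.015,0],"twist":-0.15,"hand":0.5},{"translation":[0,0.015,0],"twist":-0.15,"hand":0.5},{"translation":[0,0.015,0],"twist":-0.15,"hand":0.5},{"translation":[0,0.02,0],"twist":-0.2,"hand":0.5},{"translation":[0,0.02,0],"twist":-0.2,"hand":0.5}]'

```text
time: 19.2
tool_pos: [0.466, -0.0471, 0.0911]
tool_rot: [-0.001, 0.997, 0.077, 0.0]
contact_force: [-0.1, 1.7, 0.3]
gripper_width: 0.501
grasp_force: 1.2
```

Request:
apply_moves --targets '[{"translation":[0,0.03,0],"twist":-0.3,"hand":0.5},{"translation":[0,0.03,0],"twist":-0.3,"hand":0.5},{"translation":[0,0.03,0],"twist":-0.3,"hand":0.5},{"translation":[0,0.03,0],"twist":-0.3,"hand":0.5},{"translation":[0,0.03,0],"twist":-0.3,"hand":0.5},{"translation":[0,0.03,0],"twist":-0.3,"hand":0.5}]'

```text
time: 19.8
tool_pos: [0.47, -0.0646, 0.0909]
tool_rot: [-0.001, 0.986, 0.167, 0.0]
contact_force: [1.1, 2.4, -0.7]
gripper_width: 0.498
grasp_force: 1.2
```

```bash
cat >> h.py <<'E'
def st():
    show();p,R,a=tool();v=p[:2]-S;f=np.arctan2(-v[1],-v[0]);F=np.array(state()['contact_force'])
    print('phi',round(f,3),'r',round(np.linalg.norm(v),4),'yaw-phi',round(a+np.pi/2-f,3),'Ftool',np.round(R.T@F,1))
E
python3 - <<'E'
from h import *
st();grab_frame('wrist');grab_frame('scene')
for c in ('wrist','scene'):
  for n in ('knob','clamp'):
    for r in recognise(c,n)[:1]:
      q=np.array(r['point']);v=q[:2]-S;print(c,n,round(r['score'],2),q.round(3),np.arctan2(-v[1],-v[0]).round(3),np.linalg.norm(v).round(3))
E
```

```text
19.8 [ 0.47   -0.0646  0.0909] yaw -1.236 F [ 1.1  2.4 -0.7] 0.498 1.1852330714464188
phi 0.329 r 0.0993 yaw-phi 0.006 Ftool [ 1.8 -1.9  0.7]
wrist knob 0.57 [ 0.514 -0.043  0.079] 0.205 0.051
wrist clamp 0.8 [ 0.525 -0.048  0.078] 0.375 0.042
scene knob 0.79 [ 0.566 -0.032  0.079] -2.875 0.002
scene clamp 0.96 [ 0.57  -0.026  0.08 ] -2.27 0.009
```

Contact is at about 2 N and the handle is coming along. I continue in 3 mm rows and watch the force.

Request:
apply_moves --targets '[{"translation":[0,0.03,0],"twist":-0.3,"hand":0.5},{"translation":[0,0.03,0],"twist":-0.3,"hand":0.5},{"translation":[0,0.03,0],"twist":-0.3,"hand":0.5},{"translation":[0,0.03,0],"twist":-0.3,"hand":0.5},{"translation":[0,0.03,0],"twist":-0.3,"hand":0.5}]'

```text
time: 20.6
tool_pos: [0.4756, -0.0783, 0.091]
tool_rot: [-0.001, 0.971, 0.24, -0.0]
contact_force: [-0.6, 2.8, -0.8]
gripper_width: 0.501
grasp_force: 1.2
```

Request:
apply_moves --targets '[{"translation":[0,0.03,0],"twist":-0.3,"hand":0.5},{"translation":[0,0.03,0],"twist":-0.3,"hand":0.5},{"translation":[0,0.03,0],"twist":-0.3,"hand":0.5},{"translation":[0,0.03,0],"twist":-0.3,"hand":0.5}]'

```text
time: 21.0
tool_pos: [0.4815, -0.0886, 0.0909]
tool_rot: [-0.001, 0.955, 0.297, -0.0]
contact_force: [0.1, 2.6, -0.6]
gripper_width: 0.502
grasp_force: 1.3
```

Request:
apply_moves --targets '[{"translation":[0,0.025,0],"twist":-0.25,"hand":0.5},{"translation":[0,0.025,0],"twist":-0.25,"hand":0.5},{"translation":[0,0.025,0],"twist":-0.25,"hand":0.5}]'

```text
time: 21.3
tool_pos: [0.4861, -0.0951, 0.091]
tool_rot: [-0.0, 0.943, 0.333, -0.0]
contact_force: [-1.1, 3.4, 1.2]
gripper_width: 0.5
grasp_force: 1.7
```

Request:
apply_moves --targets '[{"translation":[0,0.025,0],"twist":-0.25,"hand":0.5},{"translation":[0,0.025,0],"twist":-0.25,"hand":0.5},{"translation":[0,0.025,0],"twist":-0.25,"hand":0.5}]'

```text
time: 21.6
tool_pos: [0.4905, -0.1004, 0.091]
tool_rot: [-0.001, 0.93, 0.368, -0.001]
contact_force: [-3.9, 5.7, 3.8]
gripper_width: 0.497
grasp_force: 3.8
```

```bash
python3 -c "
from h import *
st()"
```

```text
21.6 [ 0.4905 -0.1004  0.091 ] yaw -0.8161 F [-3.9  5.7  3.8] 0.497 3.809093087911606
phi 0.746 r 0.1 yaw-phi 0.009 Ftool [ 1.1 -6.8 -3.8]
```

Ramp met at tool angle about 0.7, so the hump should come at about 1.15 and the fall at about 1.43.

Request:
apply_moves --targets '[{"translation":[0,0.02,0],"twist":-0.2,"hand":0.5},{"translation":[0,0.02,0],"twist":-0.2,"hand":0.5},{"translation":[0,0.02,0],"twist":-0.2,"hand":0.5}]'

```text
time: 21.9
tool_pos: [0.4949, -0.1052, 0.0914]
tool_rot: [-0.001, 0.918, 0.396, -0.001]
contact_force: [-4.4, 3.9, 3.8]
gripper_width: 0.501
grasp_force: 2.9
```

Request:
apply_moves --targets '[{"translation":[0,0.02,0],"twist":-0.2,"hand":0.5},{"translation":[0,0.02,0],"twist":-0.2,"hand":0.5},{"translation":[0,0.02,0],"twist":-0.2,"hand":0.5}]'

```text
time: 22.2
tool_pos: [0.4987, -0.1086, 0.0915]
tool_rot: [-0.002, 0.906, 0.423, -0.001]
contact_force: [-8.4, 6.4, 8.0]
gripper_width: 0.499
grasp_force: 5.4
```

Request:
apply_moves --targets '[{"translation":[0,0.02,0],"twist":-0.2,"hand":0.5},{"translation":[0,0.02,0],"twist":-0.2,"hand":0.5},{"translation":[0,0.02,0],"twist":-0.2,"hand":0.5},{"translation":[0,0.02,0],"twist":-0.2,"hand":0.5}]'

```text
time: 22.6
tool_pos: [0.5056, -0.1143, 0.0915]
tool_rot: [-0.001, 0.888, 0.459, -0.001]
contact_force: [-6.4, 4.0, 6.5]
gripper_width: 0.502
grasp_force: 3.7
```

Request:
apply_moves --targets '[{"translation":[0,0.02,0],"twist":-0.2,"hand":0.5},{"translation":[0,0.02,0],"twist":-0.2,"hand":0.5},{"translation":[0,0.02,0],"twist":-0.2,"hand":0.5},{"translation":[0,0.02,0],"twist":-0.2,"hand":0.5}]'

```text
time: 23.0
tool_pos: [0.5116, -0.1183, 0.0912]
tool_rot: [-0.001, 0.869, 0.495, -0.001]
contact_force: [-6.1, 3.4, 6.3]
gripper_width: 0.498
grasp_force: 3.6
```

```bash
python3 -c "
from h import *
st()"
```

```text
23.0 [ 0.5116 -0.1183  0.0912] yaw -0.536 F [-6.1  3.4  6.3] 0.498 3.610997647047043
phi 1.022 r 0.1006 yaw-phi 0.012 Ftool [-0.3 -7.  -6.3]
```

Request:
apply_moves --targets '[{"translation":[0,0.02,-0.004],"twist":-0.2,"hand":0.5},{"translation":[0,0.02,-0.004],"twist":-0.2,"hand":0.5},{"translation":[0,0.02,-0.004],"twist":-0.2,"hand":0.5}]'

```text
time: 23.3
tool_pos: [0.5169, -0.1214, 0.0922]
tool_rot: [-0.001, 0.854, 0.52, -0.001]
contact_force: [-7.0, 4.7, 5.1]
gripper_width: 0.504
grasp_force: 4.4
```

Request:
apply_moves --targets '[{"translation":[0,0.02,-0.004],"twist":-0.2,"hand":0.5},{"translation":[0,0.02,-0.004],"twist":-0.2,"hand":0.5},{"translation":[0,0.02,-0.004],"twist":-0.2,"hand":0.5}]'

```text
time: 23.6
tool_pos: [0.5231, -0.1247, 0.0935]
tool_rot: [0.0, 0.838, 0.546, -0.001]
contact_force: [-5.4, 0.8, 2.7]
gripper_width: 0.498
grasp_force: 2.4
```

Request:
apply_moves --targets '[{"translation":[0,0.02,-0.002],"twist":-0.2,"hand":0.5},{"translation":[0,0.02,0],"twist":-0.2,"hand":0.5}]'

```text
time: 23.8
tool_pos: [0.5271, -0.1265, 0.0939]
tool_rot: [0.0, 0.827, 0.562, -0.0]
contact_force: [-3.2, 0.2, 3.2]
gripper_width: 0.503
grasp_force: 1.9
```

```bash
python3 -c "
from h import *
st()"
```

```text
23.8 [ 0.5271 -0.1265  0.0939] yaw -0.3764 F [-3.2  0.2  3.2] 0.503 1.9039714336395264
phi 1.197 r 0.101 yaw-phi -0.002 Ftool [-1.  -3.1 -3.2]
```

On the hump. I go gently to the fall.

Request:
apply_moves --targets '[{"translation":[0,0.02,0],"twist":-0.2,"hand":0.5},{"translation":[0,0.02,0],"twist":-0.2,"hand":0.5},{"translation":[0,0.02,0],"twist":-0.2,"hand":0.5},{"translation":[0,0.02,0],"twist":-0.2,"hand":0.5}]'

```text
time: 24.2
tool_pos: [0.5346, -0.1289, 0.0936]
tool_rot: [0.0, 0.804, 0.595, -0.0]
contact_force: [-4.3, -1.9, 1.2]
gripper_width: 0.499
grasp_force: 2.0
```

Request:
apply_moves --targets '[{"translation":[0,0.02,0],"twist":-0.2,"hand":0.5},{"translation":[0,0.02,0],"twist":-0.2,"hand":0.5},{"translation":[0,0.02,0],"twist":-0.2,"hand":0.5}]'

```text
time: 24.5
tool_pos: [0.5405, -0.1304, 0.0936]
tool_rot: [0.0, 0.786, 0.619, 0.0]
contact_force: [-3.2, -1.0, 1.3]
gripper_width: 0.504
grasp_force: 1.4
```

```bash
cat > chk.py <<'E'
from h import *
st();grab_frame('scene');grab_frame('wrist');c='scene'
for r in recognise(c,'clamp')[:1]: print(c,round(r['score'],2),np.round(r['point'],4))
for r in regions_of(c,'clamp')[:1]:
    ys,xs=np.nonzero(r['pixels']);print(r['score'],len(xs),'rows',ys.min(),ys.max(),'cols',xs.min(),xs.max(),'mean',xs.mean().round(1),ys.mean().round(1))
E
python3 chk.py
```

```text
24.5 [ 0.5405 -0.1304  0.0936] yaw -0.2364 F [-3.2 -1.   1.3] 0.504 1.3777349889278412
phi 1.335 r 0.1006 yaw-phi -0.001 Ftool [-1.7 -2.8 -1.3]
scene 0.83 [ 0.5684 -0.0262  0.0872]
0.64 664 rows 157 234 cols 215 232 mean 223.0 195.5
```

Request:
apply_moves --targets '[{"translation":[0,0.015,0],"twist":-0.15,"hand":0.5},{"translation":[0,0.015,0],"twist":-0.15,"hand":0.5},{"translation":[0,0,0],"twist":0,"hand":0.5}]'

```text
time: 25.0
tool_pos: [0.5432, -0.1307, 0.0936]
tool_rot: [-0.0, 0.777, 0.63, 0.0]
contact_force: [-1.1, 1.0, 0.1]
gripper_width: 0.497
grasp_force: 1.0
```

Request:
apply_moves --targets '[{"translation":[0,0.015,0],"twist":-0.15,"hand":0.5},{"translation":[0,0.015,0],"twist":-0.15,"hand":0.5},{"translation":[0,0,0],"twist":0,"hand":0.5}]'

```text
time: 25.3
tool_pos: [0.5464, -0.1315, 0.0937]
tool_rot: [0.0, 0.767, 0.642, 0.0]
contact_force: [-2.4, 0.9, -0.2]
gripper_width: 0.497
grasp_force: 0.7
```

Request:
apply_moves --targets '[{"translation":[0,0.015,0],"twist":-0.15,"hand":0.5},{"translation":[0,0,0],"twist":0,"hand":0.5}]'

```text
time: 25.5
tool_pos: [0.5478, -0.1318, 0.0936]
tool_rot: [0.0, 0.762, 0.647, 0.0]
contact_force: [-1.2, 1.2, -0.5]
gripper_width: 0.503
grasp_force: 0.7
```

```bash
python3 chk.py
```

```text
25.5 [ 0.5478 -0.1318  0.0936] yaw -0.1626 F [-1.2  1.2 -0.5] 0.503 0.6976976618170738
phi 1.409 r 0.1006 yaw-phi -0.001 Ftool [ 1.  -1.4  0.5]
scene 0.82 [ 0.5684 -0.022   0.0853]
0.7 677 rows 158 234 cols 213 234 mean 223.1 197.1
```

Request:
apply_moves --targets '[{"translation":[0,0.015,0],"twist":-0.15,"hand":0.5},{"translation":[0,0.015,0],"twist":-0.15,"hand":0.5},{"translation":[0,0,0],"twist":0,"hand":0.5}]'

```text
time: 26.0
tool_pos: [0.5513, -0.1327, 0.0941]
tool_rot: [0.001, 0.752, 0.659, 0.0]
contact_force: [0.0, -0.5, -0.8]
gripper_width: 0.505
grasp_force: 0.0
```

Request:
apply_moves --targets '[{"translation":[0,0.015,0],"twist":-0.15,"hand":0.5},{"translation":[0,0,0],"twist":0,"hand":0.5}]'

```text
time: 26.2
tool_pos: [0.5526, -0.1327, 0.0941]
tool_rot: [0.001, 0.747, 0.664, 0.0]
contact_force: [-0.8, -1.3, 0.7]
gripper_width: 0.501
grasp_force: 0.0
```

```bash
python3 chk.py
```

```text
26.2 [ 0.5526 -0.1327  0.0941] yaw -0.1176 F [-0.8 -1.3  0.7] 0.501 0.0
phi 1.457 r 0.1009 yaw-phi -0.004 Ftool [-1.4 -0.7 -0.7]
scene 0.98 [ 0.57   -0.0272  0.072 ]
0.77 675 rows 162 234 cols 207 241 mean 223.4 200.1
```

It fell: finger contact went to zero and the clamp dropped by 13 mm. I lift straight off, then back away.

Request:
apply_moves --targets '[{"translation":[0,0,-0.1],"twist":0,"hand":0.6},{"translation":[0,0,-0.2],"twist":0,"hand":0.6},{"translation":[0,0,-0.4],"twist":0,"hand":0.6},{"translation":[0,0,-0.5],"twist":0,"hand":0.6},{"translation":[0,0,-0.3],"twist":0,"hand":0.6},{"translation":[0,0,0],"twist":0,"hand":0.6},{"translation":[0,0,0],"twist":0,"hand":0.6}]'

```text
time: 27.1
tool_pos: [0.5525, -0.1326, 0.2453]
tool_rot: [0.001, 0.748, 0.664, 0.001]
contact_force: [-0.9, 0.4, -1.3]
gripper_width: 0.599
grasp_force: 0.0
```

```bash
python3 chk.py
python3 - <<'E'
from h import *
a=grab_frame('wrist');cv2.imwrite('pics/w7.png',a[:,:,::-1])
for n in ('blank','clamp','knob'):
  for c in ('wrist','scene'):
    for r in recognise(c,n)[:2]:print(c,n,round(r['score'],2),np.round(r['point'],3))
m=regions_of('wrist','clamp')
if m:
    P=world_poly('wrist',m[0]['pixels'],.069);(c,s,an)=cv2.minAreaRect((P*1000).astype(np.float32));print(c,s,an)
E
```

```text
27.1 [ 0.5525 -0.1326  0.2453] yaw -0.118 F [-0.9  0.4 -1.3] 0.599 0.0
phi 1.456 r 0.1008 yaw-phi -0.003 Ftool [ 0.3 -1.   1.3]
scene 0.57 [ 0.5669 -0.0237  0.0712]
0.87 711 rows 161 234 cols 207 241 mean 223.4 199.7
wrist blank 0.84 [ 0.305 -0.171  0.03 ]
wrist blank 0.72 [ 0.563 -0.057  0.073]
scene blank 0.69 [0.258 0.418 0.03 ]
scene blank 0.67 [0.589 0.066 0.056]
wrist clamp 0.96 [ 0.562 -0.057  0.073]
wrist clamp 0.28 [ 0.558 -0.062  0.019]
scene clamp 0.57 [ 0.567 -0.024  0.071]
wrist knob 0.81 [ 0.564 -0.06   0.07 ]
scene knob 0.56 [ 0.562 -0.031  0.073]
(562.9334106445312, -68.78726196289062) (180.5911865234375, 30.239030838012695) 83.24447631835938
```

The handle sits in the notch (clamp about 8 mm below its open height), the pad is on the blank and the arm is clear.

```bash
python3 -c "
from plant import *
print(job_done())"
```

```text
the job is handed in; nothing more can be done
None
```

I've handed the job in. The blank is seated in the nest and released, the handle went over the hump and dropped into the notch with the pad on the blank, and the arm is clear. The peak force I read while pushing was about 12 N against the 18 N limit; the hand-in returned no verdict.

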